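# Clear and close the sticky sliding cover of a van's tool locker

## Task

A tall socket has been left standing in the open well of the van's tool locker: pick it out and stand it upright in the blue tray. Then close the sliding cover: its tracks are sticky and it racks, so work it along with short pushes on its two red end tabs in turn until both ends are fully home, and finish with a firm press of about 18 N on either tab once both are home; never push on the cover with more than 24 N. Leave everything else where it is and let go at the end.

Things in the scene. Friction and masses are not known exactly. Their poses are not given: they have to be found in the camera images.
- locker: Low black locker, fixed, 340 (x) by 400 (y) by 69 high; origin at the centre of its underside, x is the cover's closing direction (away from the robot), y left, z up. Near half (x below 0): deck under the open cover. Far half: open well, x 0 to 110, y -180 to 180, floor at z 10, that the cover slides over. Track lips along both sides (y 180 to 200, top z 69). Place and yaw vary.
- cover: Aluminium sliding plate, 140 (x) by 362 (y) by 6, in the locker's tracks, top at locker z 56. Origin at mid-thickness under the left tab; x along closing, y left; right tab at y -290. It can rack (yaw) by at most 0.10 rad either way: one end leads by up to 29 mm. Racked to the limit, or pushed in the middle, both ends must slip at once, which takes about 25 N. It stays where left.
- tab_left (a point): Middle of the near (robot-side) face of the left red push tab on the cover. The tab is an upright plate 14 thick (x) by 44 wide (y), from the cover's top (locker z 56) up to locker z 106; this point lies at locker z 81, 145 left of the locker's middle line. It sits on a rubber mount and gives about 1 mm per 6 N, springing back when let go.
- tab_right (a point): The same on the right red push tab, 290 from the left one.
- runner_left (a joint): Travel of the cover's left end along locker x (m), under the left tab: 0 is fully open (unloaded tab's near face at locker x -67 mm), 0.105 fully home against a hard stop (near face at locker x +38 mm). The end sticks in its track: it moves alone, the other end staying put, only when about 12 to 13 N is put on its tab.
- runner_right (a joint): The same for the right end.
- socket: Tall steel socket with a blue band, standing upright, loose, 0.3 kg: 34 diameter up to 60 high, then tapering to 28 diameter from 66 to its top at 85. Origin at the centre of its underside, z along its axis. It starts on the well's floor and stands in the cover's way.
- tray: Blue open tray, fixed, 150 (x) by 120 (y) by 30 high, walls 4, floor top 4 above its underside; origin at the centre of its underside. It stands left or right of the locker. A short socket stands in its far (+x) half; the near half is free.
- short_socket: Bystander: short steel socket, 24 diameter, 30 high, standing in the tray's far half; origin at its underside.
- wrench: Bystander: steel wrench 130 long lying across the well's floor at the right, lower than the cover; origin at its middle underneath.
- stub_socket: Bystander: steel socket, 22 diameter, 24 high, standing in the well at the left, lower than the cover; origin at its underside.
- carton: Bystander: cardboard box with a blue stripe, 130 by 110 by 100 high, on the other side of the locker from the tray; origin at its underside.
There are look-alikes about, which are no part of the job. What is shaped like the tray but turquoise or white is not meant.

How it is judged:
By the outcome, as a careful person would: the job done as asked, in the order asked, and still so for the second after the job is handed in, with the robot touching nothing.
It also fails if it takes over 72 s, if anything falls off the work surface, if the arm or the gripper's body presses on something with over 40 N, if the wrist force passes 120 N, or if a joint passes its speed limit or range.

## Robot

A 6-joint arm with a two-finger parallel gripper is mounted at the origin on the work surface. World frame = base frame: x ahead of the robot, y to its left, z up, the work surface at z = 0. Lengths are in m, angles in rad, forces in N, time in s.
With the tool pointing down it reaches from about 0.35 to 0.975 m from the base axis. Payload 4.9 kg.
Tool frame: the origin (TCP) lies midway between the tips of the shut fingers; the grasp point (between the pads) lies 19 mm behind it (r.grip_point_offset is the z of the grasp point in the tool frame, in m); z points along the fingers, y is the line along which they close (so a half turn about z gives the same grasp; the last joint's range is limited). The gripper opens to 85 mm and grips with 20 to 120 N. Pads are 22 mm wide; open, the fingers measure 114 mm over their backs; the gripper's body (76 mm by 85 mm) begins 54 mm behind the grasp point. The pads swing forward as they close: fully open they stand 13 mm farther back than shut.
Start: joints at [-1.381, 0.053, 1.613, -0, 1.476, -0.119], TCP at [0.19, -0.595, 0.231] pointing down, gripper open.
Joint ranges: [-3.01, 3.01], [-1.01, 2.22], [0.06, 2.58], [-1.02, 4.17], [0.09, 2.62], [-3.14, 3.14]. Speed limits (rad/s): [2.57, 2.57, 3.14, 3.14, 3.14, 3.14].

## Interface

Orientations are given as a rotation vector (axis times angle).
In Python, from plant import r gives the robot as it stands. The module is installed in compiled form; this text tells all that it offers.
- The arm moves only by the tool step_arm, never from a script. Its argument "deltas" is one flat list of numbers, 7 for each row, row after row: the closure in counts, from 0 (fully open) to 255 (shut), then the shift along the world's x, y, z in mm, then the turn, a rotation vector about the world's x, y, z in rad. In form: [jaw, tx, ty, tz, ax, ay, az, jaw, tx, ty, tz, ax, ay, az, ...]. A call has 1 to 20 rows; each row is the pose to reach, as a shift and turn from the pose commanded when the call began; what a row does not reach only later rows make up. A row lasts 1/10 s, in which the tool goes at most 50 mm and 8.59 degrees, less where a joint would pass 70% of its speed; a pose out of reach is approached as far as the arm can. A call with a gripper value outside its range is refused whole. The fingers move at their own pace and stop on an object; "force" is the grip in N (left out, the last holds). Time passes only in rows, so rows that repeat a pose let the fingers close. It gives the time, the measured TCP pose, the force and the opening at its end, in the units of the state.
- r.state(): the state, without advancing time (a new reading comes with each control period).
- r.grab_frame(name): name is "scene" or "top" or "wrist"; returns a dict with "image" (480x640x3 uint8, blue, green, red), "vertical_fov" (degrees; the focal length in pixels is half the picture's height over the tangent of half this angle, whatever the lens; pixels are square), "cx", "cy" (the principal point, pixels), "R" (3x3) and "t" (3): a world point X has camera coordinates R X + t. Camera axes: x right, y down, z forward; pixel columns grow to the right and rows downward; lengths in m; the calibration is good to about 2 mm. The wrist camera is an equidistant fisheye: a pixel r from the principal point sees the ray r / f radians off the axis. A picture is of the moment at which its call begins. There is no depth.
- r.hand_in(): hands the job in, once; it reports no verdict.
The state is a dict: "clock": time; "joints": joint angles; "joint_vel": joint speeds; "effort": joint torques, N m; "tcp_pos": TCP position; "tool_rot": TCP orientation; "wrist_force": force on the tool from outside, world axes, zero at the start; "wrist_torque": the same for the moment, N m; "grip_width": opening from 0.0 (shut) to 1.0 (fully open).
Only numpy, scipy, OpenCV 4.12 (cv2) and the standard library are available. Lean on these libraries where they do the work, as an engineer would, in place of code of your own. Each camera call takes 0.05 s, during which the arm holds its last target. There are 200 camera calls.

## Working session

There is one attempt and no reset: what is moved stays moved. The work goes in short steps, Python scripts to look and compute and a tool call to move; the robot and the scene stay as the last step left them, time stands still between calls to the robot, and variables do not carry over. Pictures are saved under pics/ and viewed, on a budget of 10 in all, crops included, one or two more only if the job needs it, and the job is handed in when it is done.

Besides the shell and the picture viewer there is one more tool, called after "Emit:" as name(argument=value, ...) on one line, values as JSON. step_arm: Moves the arm, as the interface text tells. Its arguments: {"type":"object","properties":{"deltas":{"type":"array","items":{"type":"number"}},"force":{"type":"number"}},"required":["deltas"]}

```bash
mkdir -p pics; cat > h.py <<'E'
import numpy as np, cv2, pickle
from plant import r
def grab(n,f):
    d=r.grab_frame(n); cv2.imwrite(f'pics/{f}.png',d['image']); pickle.dump(d,open(f'pics/{f}.pkl','wb')); return d
def load(f): return pickle.load(open(f'pics/{f}.pkl','rb'))
def foc(d): return 240/np.tan(np.radians(d['vertical_fov'])/2)
def ray(d,u,v,fish=False):
    f=foc(d); a=np.array([u-d['cx'],v-d['cy']],float)
    if fish:
        q=np.hypot(*a); th=q/f; c=np.r_[a/max(q,1e-9)*np.sin(th),np.cos(th)]
    else: c=np.r_[a/f,1]
    R=np.array(d['R']); return -R.T@np.array(d['t']), R.T@c
def at_z(d,u,v,z,fish=False):
    o,w=ray(d,u,v,fish); return o+w*(z-o[2])/w[2]
def proj(d,X):
    c=np.array(d['R'])@np.array(X)+d['t']; return c[:2]/c[2]*foc(d)+[d['cx'],d['cy']]
E
python3 - <<'E'
from h import *
for n in('scene','top'):
    d=grab(n,n+'0'); print(n,d['vertical_fov'],d['cx'],d['cy'],-np.array(d['R']).T@d['t'])
print(r.state(), r.grip_point_offset)
E
```

```text
scene 46.55741543122482 326.1356611015957 237.06159134301015 [1.40250233 0.10885287 0.96994372]
top 55.5507458633559 318.28482984724525 246.47522019344916 [ 0.28730297 -0.07113534  1.0566426 ]
{'clock': 0.1, 'joints': array([-1.38101271e+00,  5.33202126e-02,  1.61413836e+00,  1.43794201e-05,
        1.47597512e+00, -1.19036986e-01]), 'joint_vel': array([ 6.21713386e-04,  2.31994516e-04, -3.77435861e-03, -2.64363262e-04,
       -2.40834471e-05,  1.00438448e-03]), 'effort': array([ 1.17419809e-04, -3.94898736e+01, -3.71364498e+01, -9.68330755e-05,
        3.89927358e-03, -1.65040240e-05]), 'tcp_pos': array([ 0.18983756, -0.59489625,  0.23017869]), 'tool_rot': array([-3.10239707e+00, -4.82883742e-01,  7.97581058e-05]), 'wrist_force': array([ 0.64998024,  0.14284997, -0.35590359]), 'wrist_torque': array([ 0.00350147, -0.00281789, -0.06386807]), 'grip_width': 0.9985178725221965} -0.0187
```

View pics/top0.png

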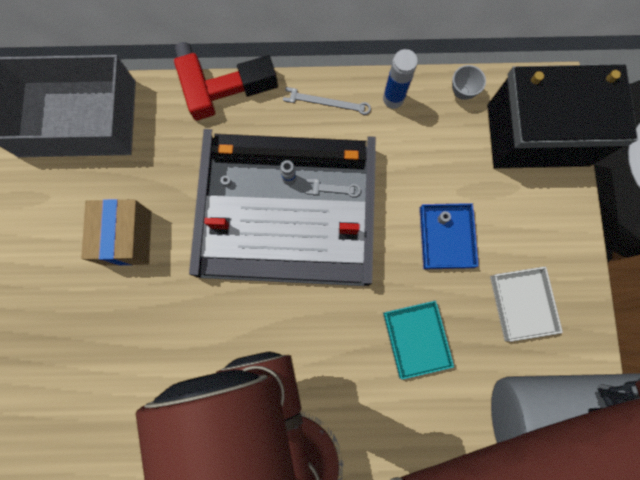

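View pics/scene0.png

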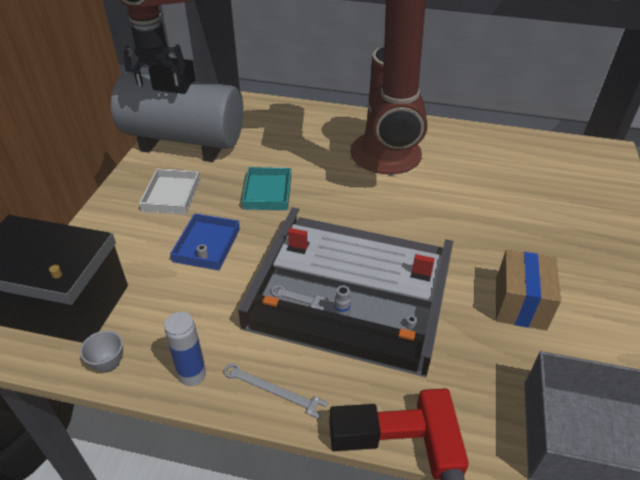

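Top view: the locker is at about (283,208) and the tabs at (216,224) and (348,229). The tall socket is at (288,170), with the stub at (225,181) and the wrench at (335,188). For the tray there are three candidates: blue (448,237), turquoise (418,340) and white (527,305). Blue with a short socket inside, right of the locker, fits. For the socket, the tall one with the band at (288,170) fits. I'll confirm both in an enlarged crop.

```bash
python3 - <<'E'
from h import *
im=cv2.imread('pics/top0.png')[120:290,185:485]
cv2.imwrite('pics/crop0.png',cv2.resize(im,None,fx=2.66,fy=2.66,interpolation=cv2.INTER_CUBIC))
E
```

```text
(no output)
```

View pics/crop0.png

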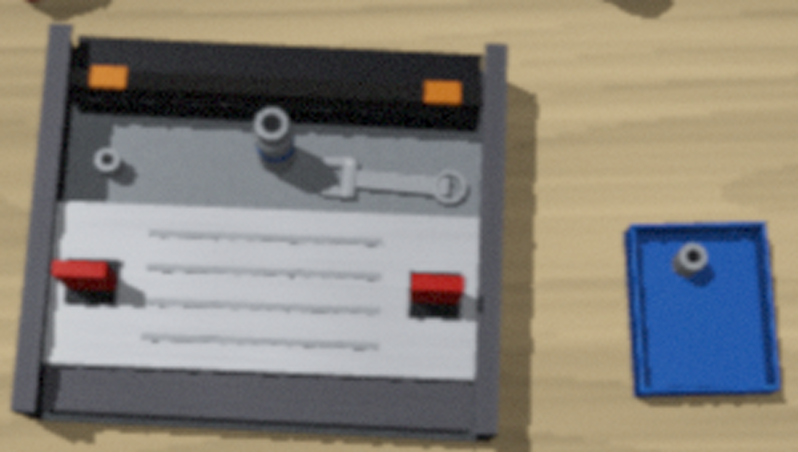

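```bash
cat > m.py <<'E'
from h import *
d=load('top0')
P=lambda u,v,z: at_z(d,185+(u+.5)/2.66-.5,120+(v+.5)/2.66-.5,z)
C={k:P(*k,.069)[:2] for k in[(49,27),(13,410),(507,45),(494,437)]}
src=np.array([[.17,.2],[-.17,.2],[.17,-.2],[-.17,-.2]]); dst=np.array(list(C.values()))
print(dst.round(4))
def fit(src,dst):
    H=(src-src.mean(0)).T@(dst-dst.mean(0)); th=np.arctan2(H[0,1]-H[1,0],H[0,0]+H[1,1])
    R=np.array([[np.cos(th),-np.sin(th)],[np.sin(th),np.cos(th)]]); t=dst.mean(0)-R@src.mean(0)
    print('res mm',((src@R.T+t-dst)*1e3).round(1).tolist()); return R,t,th
R,t,th=fit(src,dst); print('locker',t,th)
L=lambda p: R.T@(np.array(p)[:2]-t)
print('socket',P(272,124,.095), L(P(272,124,.095)))
print('stub',L(P(107,159,.034)),'orangeL',L(P(108,77,.069)),'orangeR',L(P(442,92,.069)))
for n,p in(('Ltop far l',(52,262)),('Ltop far r',(108,262)),('Rtop far l',(412,273)),('Rtop far r',(463,273))): print(n,L(P(*p,.106)))
for n,p in(('cov far l',(62,202)),('cov far r',(481,217)),('cov near l',(48,363)),('cov near r',(475,380))): print(n,L(P(*p,.056)))
T=np.array([P(*k,.03)[:2] for k in[(627,228),(766,224),(637,394),(779,390)]])
s=np.array([[.075,.06],[.075,-.06],[-.075,.06],[-.075,-.06]])
Rt,tt,tth=fit(s,T); print('tray',tt,tth,'near half centre',Rt@[-.037,0]+tt,'short',Rt.T@(P(692,256,.034)[:2]-tt))
E
python3 m.py
```

```text
[[ 0.7488  0.1868]
 [ 0.4142  0.2079]
 [ 0.7238 -0.2106]
 [ 0.3839 -0.1853]]
res mm [[2.3, 0.6], [-2.3, 3.1], [-0.4, -1.0], [0.3, -2.7]]
locker [ 5.67632379e-01 -3.03620171e-04] -0.06935014917528579
socket [ 0.64634912 -0.00806829  0.095     ] [ 0.07906557 -0.00229136]
stub [0.06209144 0.14664444] orangeL [0.12431558 0.14402278] orangeR [ 0.12459197 -0.14426384]
Ltop far l [-0.05036519  0.16686142]
Ltop far r [-0.04817271  0.12172074]
Rtop far l [-0.0453777  -0.12362309]
Rtop far r [-0.04338514 -0.16463982]
cov far l [0.01457195 0.1767838 ]
cov far r [ 0.01866752 -0.18232193]
cov near l [-0.12531125  0.17555232]
cov near r [-0.12231157 -0.18155214]
res mm [[2.2, -0.6], [1.2, 1.3], [-1.3, -1.1], [-2.1, 0.3]]
tray [ 0.49566075 -0.37442654] 0.0005832085527472941 near half centre [ 0.45866075 -0.37444811] short [0.0453871  0.00667153]
```

```bash
python3 - <<'E'
from h import *
s=load('scene0')
f=lambda x,y,z: proj(s,[x,y,z]).round(1)
print('socket top',f(.6463,-.0081,.095),'tray far L corner',f(.571,-.314,.03),'tray near R',f(.421,-.434,.03),'lip',f(.7488,.1868,.069),f(.3839,-.1853,.069))
E
```

```text
socket top [342.4 290. ] tray far L corner [218.9 261.6] tray near R [195.1 212.5] lip [430.8 355.9] [292.8 206.7]
```

Emit:
step_arm(deltas=[0, 0, 0, 20, 0, 0, 0, 0, 25, 30, 20, 0, 0, -0.02, 0, 55, 70, 20, 0, 0, -0.05, 0, 85, 110, 20, 0, 0, -0.08, 0, 116, 150, 20, 0, 0, -0.1, 0, 147, 190, 20, 0, 0, -0.13, 0, 178, 230, 20, 0, 0, -0.16, 0, 209, 270, 20, 0, 0, -0.18, 0, 240, 310, 20, 0, 0, -0.2, 0, 271, 350, 20, 0, 0, -0.23, 0, 302, 390, 20, 0, 0, -0.26, 0, 333, 430, 20, 0, 0, -0.28, 0, 364, 470, 20, 0, 0, -0.3, 0, 395, 510, 20, 0, 0, -0.33, 0, 426, 550, 20, 0, 0, -0.36, 0, 440, 575, 20, 0, 0, -0.37, 0, 450, 587, 20, 0, 0, -0.378, 0, 450, 587, 20, 0, 0, -0.378, 0, 450, 587, 20, 0, 0, -0.378], force=40)

```text
clock: 2.0
tcp_pos: [0.6395, -0.0092, 0.2508]
tool_rot: [3.139, -0.109, -0.002]
wrist_force: [0.3, -0.1, -0.6]
grip_width: 1.001
```

```bash
python3 - <<'E'
from h import *
d=grab('wrist','w1'); s=r.state(); print(s['tcp_pos'],s['tool_rot'],s['wrist_force'])
print(foc(d),d['cx'],d['cy'],-np.array(d['R']).T@d['t'])
E
```

```text
[ 0.63933907 -0.00968617  0.25105401] [ 3.13906695e+00 -1.10476015e-01 -1.21495485e-03] [-0.99614962  0.64908457 -0.11648978]
371.64829954431775 318.5291814711791 235.91012631313063 [ 0.71419241 -0.0153956   0.39377131]
```

View pics/w1.png

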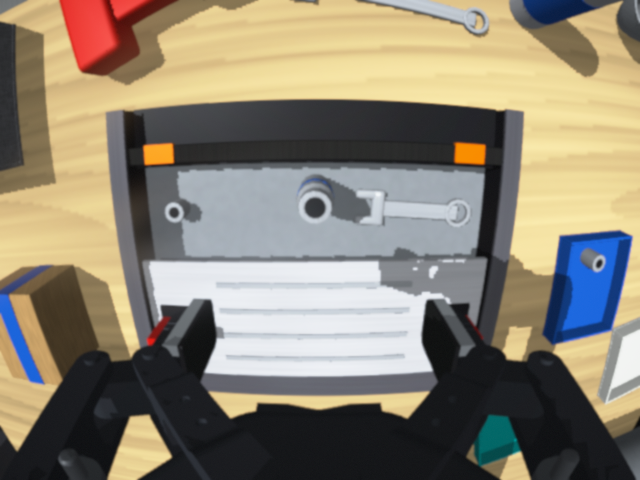

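The wrist view shows the tall socket's top at (315,206), the stub at (174,212), the wrench at (420,210) and the cover's far edge from (147,261) to (485,258).

```bash
python3 - <<'E'
from h import *
d=load('w1'); th=-.069; R=np.array([[np.cos(th),-np.sin(th)],[np.sin(th),np.cos(th)]]); t=[.5676,-.0003]
W=lambda u,v,z: at_z(d,u,v,z,True)
L=lambda p: R.T@(p[:2]-t)
p=W(315,206,.095);print('socket',p,L(p))
for n,u,v,z in(('lipL',107,112,.069),('lipR',523,112,.069),('cl',147,261,.056),('cr',485,258,.056),('stub',174,212,.034),('trayfarL',560,236,.03),('trayfarR',629,232,.03),('trnearL',545,338,.03)):
  p=W(u,v,z);print(n,p[:2].round(4),L(p).round(4))
E
```

```text
socket [ 0.64786954 -0.00789138  0.095     ] [ 0.08060193 -0.00203911]
lipL [0.7523 0.1851] [0.1715 0.1977]
lipR [ 0.7233 -0.2112] [ 0.1699 -0.1997]
cl [0.5951 0.1735] [0.0155 0.1753]
cr [ 0.5736 -0.1796] [ 0.0184 -0.1784]
stub [0.64   0.1415] [0.0624 0.1464]
trayfarL [ 0.5813 -0.2963] [ 0.0341 -0.2943]
trayfarR [ 0.5778 -0.4262] [ 0.0395 -0.4242]
trnearL [ 0.4369 -0.3015] [-0.1096 -0.3095]
```

Emit:
step_arm(deltas=[0, 7.5, 1, 0, 0, 0, 0, 0, 7.5, 1, -30, 0, 0, 0, 0, 7.5, 1, -70, 0, 0, 0, 0, 7.5, 1, -110, 0, 0, 0, 0, 7.5, 1, -150, 0, 0, 0, 0, 7.5, 1, -180, 0, 0, 0, 0, 7.5, 1, -200, 0, 0, 0, 0, 7.5, 1, -213, 0, 0, 0, 0, 7.5, 1, -213, 0, 0, 0, 0, 7.5, 1, -213, 0, 0, 0, 255, 7.5, 1, -213, 0, 0, 0, 255, 7.5, 1, -213, 0, 0, 0, 255, 7.5, 1, -213, 0, 0, 0, 255, 7.5, 1, -213, 0, 0, 0, 255, 7.5, 1, -213, 0, 0, 0, 255, 7.5, 1, -213, 0, 0, 0, 255, 7.5, 1, -213, 0, 0, 0], force=40)

```text
clock: 3.75
tcp_pos: [0.648, -0.0071, 0.0393]
tool_rot: [-3.139, 0.108, -0.002]
wrist_force: [-1.2, 1.2, 5.7]
grip_width: 0.385
```

Emit:
step_arm(deltas=[255, 0, 0, 15, 0, 0, 0, 255, 0, 0, 50, 0, 0, 0, 255, 0, 0, 90, 0, 0, 0, 255, 0, 0, 130, 0, 0, 0, 255, -8, -15, 140, 0, 0, 0, 255, -25, -50, 140, 0, 0, 0.01, 255, -45, -90, 140, 0, 0, 0.02, 255, -65, -130, 140, 0, 0, 0.03, 255, -86, -170, 140, 0, 0, 0.04, 255, -107, -210, 140, 0, 0, 0.05, 255, -128, -250, 140, 0, 0, 0.06, 255, -148, -290, 140, 0, 0, 0.07, 255, -168, -330, 140, 0, 0, 0.07, 255, -181, -355, 140, 0, 0, 0.07, 255, -188, -367, 130, 0, 0, 0.07, 255, -188, -367, 110, 0, 0, 0.07, 255, -188, -367, 80, 0, 0, 0.07, 255, -188, -367, 60, 0, 0, 0.07, 255, -188, -367, 60, 0, 0, 0.07])

```text
clock: 5.65
tcp_pos: [0.456, -0.371, 0.0919]
tool_rot: [-3.133, -0.002, 0.013]
wrist_force: [-0.7, 1.5, -3.2]
grip_width: 0.381
```

```bash
python3 - <<'E'
from h import *
d=grab('top','t2'); print(r.state())
im=d['image'][120:290,185:485]
a=cv2.resize(im,None,fx=2.66,fy=2.66,interpolation=cv2.INTER_CUBIC)
cv2.imwrite('pics/crop2.png',a)
E
```

```text
{'clock': 5.7, 'joints': array([-8.09288815e-01,  9.66408660e-02,  1.80452305e+00, -8.90175877e-05,
        1.24774278e+00,  7.60444051e-01]), 'joint_vel': array([ 0.00163688, -0.03313334, -0.06127359,  0.00182422, -0.00306001,
        0.00107105]), 'effort': array([-1.26929758e-01, -3.89958394e+01, -3.47470558e+01, -1.03621924e-02,
        1.22153631e-02, -1.56876889e-03]), 'tcp_pos': array([ 0.45732826, -0.37221924,  0.09454708]), 'tool_rot': array([-3.13634356e+00, -1.71248958e-03,  8.00559125e-03]), 'wrist_force': array([ 0.05808719,  0.14328893, -2.638613  ]), 'wrist_torque': array([ 0.02344997, -0.01502195,  0.00180391]), 'grip_width': 0.38319323289467244}
```

View pics/crop2.png

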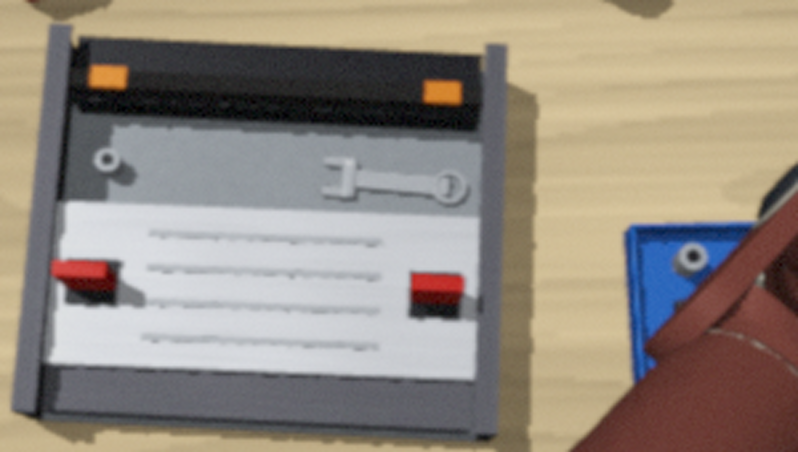

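The socket is out of the well, and the stub, wrench and cover have not moved. Lowering.

Emit:
step_arm(deltas=[255, 0, 0, -25, 0, 0, 0, 255, 0, 0, -45, 0, 0, 0, 255, 0, 0, -54, 0, 0, 0, 255, 0, 0, -58, 0, 0, 0, 255, 0, 0, -60, 0, 0, 0, 255, 0, 0, -60, 0, 0, 0, 255, 0, 0, -60, 0, 0, 0, 255, 0, 0, -60, 0, 0, 0])

```text
clock: 6.5
tcp_pos: [0.4599, -0.3749, 0.0393]
tool_rot: [3.14, 0.001, 0.002]
wrist_force: [-0.0, 0.3, -3.7]
grip_width: 0.382
```

Emit:
step_arm(deltas=[255, 0, 0, -2, 0, 0, 0, 255, 0, 0, -4, 0, 0, 0, 255, 0, 0, -5, 0, 0, 0, 255, 0, 0, -5, 0, 0, 0, 255, 0, 0, -5, 0, 0, 0])

```text
clock: 7.0
tcp_pos: [0.4594, -0.3744, 0.0334]
tool_rot: [-3.141, -0.001, 0.0]
wrist_force: [-0.9, 1.1, -1.2]
grip_width: 0.381
```

Emit:
step_arm(deltas=[255, 0, 0, -1, 0, 0, 0, 255, 0, 0, -1, 0, 0, 0, 255, 0, 0, -1, 0, 0, 0])

```text
clock: 7.3
tcp_pos: [0.4596, -0.3744, 0.0334]
tool_rot: [-3.141, -0.001, 0.0]
wrist_force: [-2.2, 3.3, 6.4]
grip_width: 0.384
```

On the floor. Releasing and rising.

Emit:
step_arm(deltas=[110, 0, 0, 0, 0, 0, 0, 90, 0, 0, 0, 0, 0, 0, 90, 0, 0, 0, 0, 0, 0, 90, 0, 0, 0, 0, 0, 0, 90, 0, 0, 10, 0, 0, 0, 90, 0, 0, 35, 0, 0, 0, 90, 0, 0, 75, 0, 0, 0, 90, 0, 0, 120, 0, 0, 0, 255, 0, 0, 140, 0, 0, 0, 255, 0, 0, 140, 0, 0, 0, 255, 0, 0, 140, 0, 0, 0])

```text
clock: 8.4
tcp_pos: [0.4595, -0.3745, 0.1727]
tool_rot: [3.141, 0.001, 0.001]
wrist_force: [-0.2, -0.2, -0.8]
grip_width: 0.137
```

```bash
python3 - <<'E'
from h import *
grab('wrist','w3'); print(r.state()['tcp_pos'],r.state()['wrist_force'])
E
```

```text
[ 0.45890104 -0.37385763  0.17113469] [-0.58828635  0.59081699 -0.49940959]
```

View pics/w3.png

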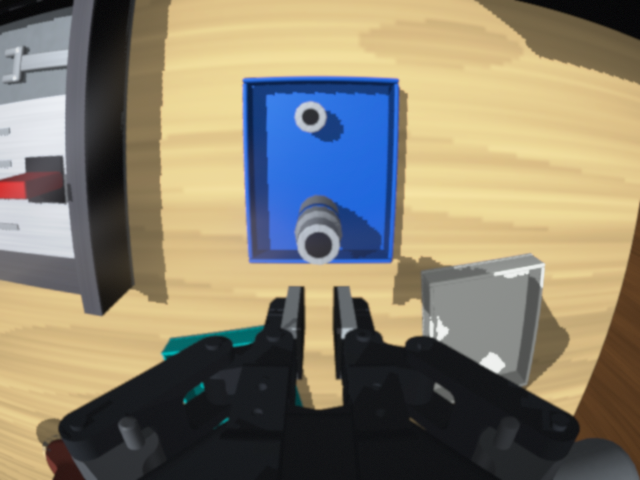

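The tall socket stands upright in the blue tray's near half at about (318,243), and the short socket at (310,117) hasn't moved. Next I go behind the right tab with the fingers shut.

Emit:
step_arm(deltas=[255, 1, 40, 0, 0, 0, -0.01, 255, 3, 85, 0, 0, 0, -0.03, 255, 4, 130, 0, 0, 0, -0.05, 255, 6, 175, 0, 0, 0, -0.07, 255, 8, 215, 0, 0, 0, -0.07, 255, 8, 236, 0, 0, 0, -0.07, 255, 8, 236, -20, 0, 0, -0.07, 255, 8, 236, -55, 0, 0, -0.07, 255, 8, 236, -85, 0, 0, -0.07, 255, 8, 236, -101, 0, 0, -0.07, 255, 8, 236, -101, 0, 0, -0.07, 255, 8, 236, -101, 0, 0, -0.07])

```text
clock: 9.65
tcp_pos: [0.4665, -0.138, 0.0701]
tool_rot: [-3.139, 0.109, 0.004]
wrist_force: [1.2, -0.4, 0.0]
grip_width: -0.005
```

```bash
cat >> h.py <<'E'
TH=-.0705; RL=np.array([[np.cos(TH),-np.sin(TH)],[np.sin(TH),np.cos(TH)]]); TL=np.array([.5676,-.0003])
def st():
    s=r.state(); p=s['tcp_pos']; print('t',round(s['clock'],2),'locker mm',((p[:2]-TL)@RL*1e3).round(1),'z',round(p[2]*1e3,1),'F',(s['wrist_force'][:2]@RL).round(1),s['wrist_force'][2].round(1),'rot',s['tool_rot'].round(3))
E
python3 -c "
from h import *
st()"
```

```text
t 9.65 locker mm [ -91.1 -144.5] z 70.1 F [ 1.2 -0.4] 0.0 rot [-3.139  0.109  0.004]
```

Emit:
step_arm(deltas=[255, 5, -0.4, 0, 0, 0, 0, 255, 10, -0.7, 0, 0, 0, 0, 255, 14, -1, 0, 0, 0, 0, 255, 16, -1.1, 0, 0, 0, 0, 255, 18, -1.3, 0, 0, 0, 0, 255, 20, -1.4, 0, 0, 0, 0, 255, 20, -1.4, 0, 0, 0, 0])

```text
clock: 10.35
tcp_pos: [0.4876, -0.1398, 0.0713]
tool_rot: [3.14, -0.109, 0.0]
wrist_force: [-0.1, -0.1, -0.7]
grip_width: -0.002
```

Emit:
step_arm(deltas=[255, 1.5, -0.1, 0, 0, 0, 0, 255, 3, -0.2, 0, 0, 0, 0, 255, 4.5, -0.3, 0, 0, 0, 0, 255, 6, -0.4, 0, 0, 0, 0, 255, 6, -0.4, 0, 0, 0, 0])

```text
clock: 10.85
tcp_pos: [0.491, -0.14, 0.0712]
tool_rot: [-3.139, 0.108, 0.012]
wrist_force: [-11.4, 0.8, 9.3]
grip_width: 0.001
```

Emit:
step_arm(deltas=[255, 1, -0.1, 0, 0, 0, 0, 255, 2, -0.1, 0, 0, 0, 0, 255, 3, -0.2, 0, 0, 0, 0, 255, 4, -0.3, 0, 0, 0, 0, 255, 5, -0.4, 0, 0, 0, 0])

```text
clock: 11.35
tcp_pos: [0.4957, -0.1403, 0.0711]
tool_rot: [-3.139, 0.108, 0.013]
wrist_force: [-12.2, 1.6, 9.8]
grip_width: 0.001
```

```bash
python3 -c "
from h import *
st()"
```

```text
t 11.35 locker mm [ -61.9 -144.7] z 71.1 F [-12.3   0.7] 9.8 rot [-3.139  0.108  0.013]
```

Emit:
step_arm(deltas=[255, 2, -0.1, 0, 0, 0, 0, 255, 4, -0.3, 0, 0, 0, 0, 255, 6, -0.4, 0, 0, 0, 0, 255, 8, -0.6, 0, 0, 0, 0, 255, 10, -0.7, 0, 0, 0, 0, 255, 11, -0.8, 0, 0, 0, 0])

```text
clock: 11.95
tcp_pos: [0.5067, -0.1407, 0.0711]
tool_rot: [-3.138, 0.108, 0.013]
wrist_force: [-12.3, 1.6, 10.2]
grip_width: 0.002
```

```bash
python3 - <<'E'
from h import *
st(); d=grab('top','t4')
E
```

```text
t 11.95 locker mm [ -50.9 -144.4] z 71.1 F [-12.4   0.8] 10.2 rot [-3.138  0.108  0.013]
```

Emit:
step_arm(deltas=[255, -15, 1, 0, 0, 0, 0, 255, -35, 2.5, 0, 0, 0, 0, 255, -32.5, 37, 0, 0, 0, 0, 255, -29, 87, 0, 0, 0, 0, 255, -25.5, 137, 0, 0, 0, 0, 255, -22, 187, 0, 0, 0, 0, 255, -18.5, 237, 0, 0, 0, 0, 255, -15, 282, 0, 0, 0, 0, 255, -14.6, 292, 0, 0, 0, 0, 255, -14.6, 292, 0, 0, 0, 0, 255, -8.6, 291.5, 0, 0, 0, 0, 255, -6.6, 291.4, 0, 0, 0, 0, 255, -4.6, 291.2, 0, 0, 0, 0, 255, -2.6, 291.1, 0, 0, 0, 0])

```text
clock: 13.4
tcp_pos: [0.5064, 0.1485, 0.0713]
tool_rot: [3.139, -0.111, -0.004]
wrist_force: [-6.6, -2.5, 3.9]
grip_width: 0.003
```

```bash
python3 -c "
from h import *
st()"
```

```text
t 13.4 locker mm [-71.5 144.1] z 71.3 F [-6.4 -2.9] 3.9 rot [ 3.139 -0.111 -0.004]
```

Emit:
step_arm(deltas=[255, 2, -0.1, 0, 0, 0, 0, 255, 4, -0.3, 0, 0, 0, 0, 255, 6, -0.4, 0, 0, 0, 0, 255, 8, -0.6, 0, 0, 0, 0, 255, 10, -0.7, 0, 0, 0, 0, 255, 12, -0.8, 0, 0, 0, 0, 255, 14, -1, 0, 0, 0, 0, 255, 16, -1.1, 0, 0, 0, 0, 255, 18, -1.3, 0, 0, 0, 0, 255, 20, -1.4, 0, 0, 0, 0, 255, 22, -1.6, 0, 0, 0, 0, 255, 24, -1.7, 0, 0, 0, 0, 255, 26, -1.8, 0, 0, 0, 0, 255, 28, -2, 0, 0, 0, 0, 255, 30, -2.1, 0, 0, 0, 0, 255, 32, -2.3, 0, 0, 0, 0, 255, 34, -2.4, 0, 0, 0, 0, 255, 36, -2.5, 0, 0, 0, 0, 255, 38, -2.7, 0, 0, 0, 0])

```text
clock: 15.3
tcp_pos: [0.542, 0.1466, 0.0712]
tool_rot: [3.139, -0.11, -0.013]
wrist_force: [-13.1, -0.3, 9.2]
grip_width: 0.004
```

```bash
python3 -c "
from h import *
st()"
```

```text
t 15.3 locker mm [-35.8 144.7] z 71.2 F [-13.1  -1.2] 9.2 rot [ 3.139 -0.11  -0.013]
```

Emit:
step_arm(deltas=[255, -12, 1, 0, 0, 0, 0, 255, -28, 2, 0, 0, 0, 0, 255, -31, -38, 0, 0, 0, 0, 255, -34.5, -88, 0, 0, 0, 0, 255, -38, -138, 0, 0, 0, 0, 255, -41.5, -188, 0, 0, 0, 0, 255, -45, -238, 0, 0, 0, 0, 255, -48, -278, 0, 0, 0, 0, 255, -48.4, -287.3, 0, 0, 0, 0, 255, -48.4, -287.3, 0, 0, 0, 0, 255, -42.4, -287.7, 0, 0, 0, 0, 255, -40.4, -287.9, 0, 0, 0, 0, 255, -38.4, -288, 0, 0, 0, 0, 255, -36.4, -288.2, 0, 0, 0, 0, 255, -34.4, -288.3, 0, 0, 0, 0, 255, -32.4, -288.4, 0, 0, 0, 0, 255, -30.4, -288.5, 0, 0, 0, 0, 255, -28.4, -288.7, 0, 0, 0, 0, 255, -26.4, -288.8, 0, 0, 0, 0, 255, -24.4, -289, 0, 0, 0, 0])

```text
clock: 17.3
tcp_pos: [0.518, -0.1413, 0.0712]
tool_rot: [3.139, -0.106, -0.012]
wrist_force: [-12.2, -0.8, 8.5]
grip_width: 0.001
```

```bash
python3 -c "
from h import *
st()"
```

```text
t 17.3 locker mm [ -39.5 -144.1] z 71.2 F [-12.2  -1.7] 8.5 rot [ 3.139 -0.106 -0.012]
```

Emit:
step_arm(deltas=[255, 2, -0.1, 0, 0, 0, 0, 255, 4, -0.3, 0, 0, 0, 0, 255, 6, -0.4, 0, 0, 0, 0, 255, 8, -0.6, 0, 0, 0, 0, 255, 10, -0.7, 0, 0, 0, 0, 255, 12, -0.8, 0, 0, 0, 0, 255, 14, -1, 0, 0, 0, 0, 255, 16, -1.1, 0, 0, 0, 0, 255, 18, -1.3, 0, 0, 0, 0, 255, 20, -1.4, 0, 0, 0, 0, 255, 22, -1.6, 0, 0, 0, 0, 255, 23, -1.7, 0, 0, 0, 0])

```text
clock: 18.5
tcp_pos: [0.5409, -0.1427, 0.0711]
tool_rot: [-3.14, 0.105, 0.013]
wrist_force: [-12.6, -0.6, 8.7]
grip_width: 0.004
```

```bash
python3 -c "
from h import *
st()"
```

```text
t 18.5 locker mm [ -16.6 -143.9] z 71.1 F [-12.5  -1.5] 8.7 rot [-3.14   0.105  0.013]
```

Emit:
step_arm(deltas=[255, -15, 1, 0, 0, 0, 0, 255, -31, 2.2, 0, 0, 0, 0, 255, -28.2, 42, 0, 0, 0, 0, 255, -24.7, 92, 0, 0, 0, 0, 255, -21.2, 142, 0, 0, 0, 0, 255, -17.7, 192, 0, 0, 0, 0, 255, -14.2, 242, 0, 0, 0, 0, 255, -11.2, 282, 0, 0, 0, 0, 255, -10.6, 291, 0, 0, 0, 0, 255, -10.6, 291, 0, 0, 0, 0, 255, -4.6, 290.6, 0, 0, 0, 0, 255, -2.6, 290.5, 0, 0, 0, 0, 255, -0.6, 290.3, 0, 0, 0, 0, 255, 1.4, 290.2, 0, 0, 0, 0, 255, 3.4, 290.1, 0, 0, 0, 0, 255, 5.4, 290, 0, 0, 0, 0, 255, 7.4, 289.8, 0, 0, 0, 0, 255, 9.4, 289.7, 0, 0, 0, 0, 255, 11.4, 289.5, 0, 0, 0, 0, 255, 13.4, 289.4, 0, 0, 0, 0])

```text
clock: 20.5
tcp_pos: [0.5543, 0.1453, 0.0712]
tool_rot: [-3.139, 0.111, 0.012]
wrist_force: [-11.3, 4.2, 8.8]
grip_width: -0.001
```

Emit:
step_arm(deltas=[255, 2, -0.1, 0, 0, 0, 0, 255, 4, -0.3, 0, 0, 0, 0, 255, 6, -0.4, 0, 0, 0, 0, 255, 8, -0.6, 0, 0, 0, 0, 255, 10, -0.7, 0, 0, 0, 0, 255, 12, -0.8, 0, 0, 0, 0, 255, 14, -1, 0, 0, 0, 0, 255, 16, -1.1, 0, 0, 0, 0, 255, 18, -1.3, 0, 0, 0, 0, 255, 20, -1.4, 0, 0, 0, 0, 255, 22, -1.6, 0, 0, 0, 0, 255, 24, -1.7, 0, 0, 0, 0])

```text
clock: 21.7
tcp_pos: [0.5781, 0.144, 0.0711]
tool_rot: [-3.138, 0.111, 0.013]
wrist_force: [-12.2, 4.8, 8.5]
grip_width: 0.004
```

```bash
python3 -c "
from h import *
st()"
```

```text
t 21.7 locker mm [  0.3 144.7] z 71.1 F [-12.5   4. ] 8.5 rot [-3.138  0.111  0.013]
```

Emit:
step_arm(deltas=[255, -15, 1, 0, 0, 0, 0, 255, -30, 2.1, 0, 0, 0, 0, 255, -33, -38, 0, 0, 0, 0, 255, -36.5, -88, 0, 0, 0, 0, 255, -40, -138, 0, 0, 0, 0, 255, -43.5, -188, 0, 0, 0, 0, 255, -47, -238, 0, 0, 0, 0, 255, -50, -278, 0, 0, 0, 0, 255, -50.4, -287.2, 0, 0, 0, 0, 255, -50.4, -287.2, 0, 0, 0, 0, 255, -44.4, -287.6, 0, 0, 0, 0, 255, -42.4, -287.8, 0, 0, 0, 0, 255, -40.4, -287.9, 0, 0, 0, 0, 255, -38.4, -288.1, 0, 0, 0, 0, 255, -36.4, -288.2, 0, 0, 0, 0, 255, -34.4, -288.3, 0, 0, 0, 0, 255, -32.4, -288.4, 0, 0, 0, 0, 255, -30.4, -288.6, 0, 0, 0, 0, 255, -28.4, -288.7, 0, 0, 0, 0, 255, -26.4, -288.9, 0, 0, 0, 0])

```text
clock: 23.7
tcp_pos: [0.5519, -0.1445, 0.0712]
tool_rot: [3.139, -0.106, -0.012]
wrist_force: [-13.2, -3.4, 8.6]
grip_width: -0.001
```

Emit:
step_arm(deltas=[255, 2, -0.1, 0, 0, 0, 0, 255, 4, -0.3, 0, 0, 0, 0, 255, 6, -0.4, 0, 0, 0, 0, 255, 8, -0.6, 0, 0, 0, 0, 255, 10, -0.7, 0, 0, 0, 0, 255, 12, -0.8, 0, 0, 0, 0, 255, 14, -1, 0, 0, 0, 0, 255, 16, -1.1, 0, 0, 0, 0, 255, 18, -1.3, 0, 0, 0, 0, 255, 20, -1.4, 0, 0, 0, 0, 255, 22, -1.6, 0, 0, 0, 0, 255, 24, -1.7, 0, 0, 0, 0])

```text
clock: 24.9
tcp_pos: [0.5757, -0.146, 0.0711]
tool_rot: [3.139, -0.105, -0.013]
wrist_force: [-13.3, -2.2, 7.9]
grip_width: 0.0
```

```bash
python3 -c "
from h import *
st()"
```

```text
t 24.9 locker mm [  18.4 -144.8] z 71.1 F [-13.1  -3.1] 7.9 rot [ 3.139 -0.105 -0.013]
```

Emit:
step_arm(deltas=[255, -15, 1, 0, 0, 0, 0, 255, -32, 2.3, 0, 0, 0, 0, 255, -29.2, 42, 0, 0, 0, 0, 255, -25.7, 92, 0, 0, 0, 0, 255, -22.2, 142, 0, 0, 0, 0, 255, -18.7, 192, 0, 0, 0, 0, 255, -15.2, 242, 0, 0, 0, 0, 255, -12.2, 282, 0, 0, 0, 0, 255, -11.6, 291.6, 0, 0, 0, 0, 255, -11.6, 291.6, 0, 0, 0, 0, 255, -5.6, 291.2, 0, 0, 0, 0, 255, -3.6, 291.1, 0, 0, 0, 0, 255, -1.6, 290.9, 0, 0, 0, 0, 255, 0.4, 290.8, 0, 0, 0, 0, 255, 2.4, 290.7, 0, 0, 0, 0, 255, 4.4, 290.6, 0, 0, 0, 0, 255, 6.4, 290.4, 0, 0, 0, 0, 255, 8.4, 290.3, 0, 0, 0, 0, 255, 10.4, 290.1, 0, 0, 0, 0, 255, 12.4, 290, 0, 0, 0, 0])

```text
clock: 26.9
tcp_pos: [0.5883, 0.1426, 0.0713]
tool_rot: [3.139, -0.11, -0.012]
wrist_force: [-11.9, -0.3, 8.4]
grip_width: -0.004
```

Emit:
step_arm(deltas=[255, 2, -0.1, 0, 0, 0, 0, 255, 4, -0.3, 0, 0, 0, 0, 255, 6, -0.4, 0, 0, 0, 0, 255, 8, -0.6, 0, 0, 0, 0, 255, 9, -0.6, 0, 0, 0, 0, 255, 10, -0.7, 0, 0, 0, 0, 255, 11, -0.8, 0, 0, 0, 0, 255, 12, -0.8, 0, 0, 0, 0])

```text
clock: 27.7
tcp_pos: [0.6001, 0.142, 0.0713]
tool_rot: [3.139, -0.11, -0.012]
wrist_force: [-12.3, -0.9, 9.4]
grip_width: -0.002
```

```bash
python3 -c "
from h import *
st()"
```

```text
t 27.7 locker mm [ 22.4 144.2] z 71.3 F [-12.2  -1.8] 9.4 rot [ 3.139 -0.11  -0.012]
```

Emit:
step_arm(deltas=[255, 1, -0.1, 0, 0, 0, 0, 255, 2, -0.1, 0, 0, 0, 0, 255, 3, -0.2, 0, 0, 0, 0, 255, 4, -0.3, 0, 0, 0, 0])

```text
clock: 28.1
tcp_pos: [0.6041, 0.1417, 0.0712]
tool_rot: [3.139, -0.11, -0.013]
wrist_force: [-12.6, 0.3, 9.0]
grip_width: 0.0
```

Emit:
step_arm(deltas=[255, 0.7, 0, 0, 0, 0, 0, 255, 1.2, -0.1, 0, 0, 0, 0])

```text
clock: 28.3
tcp_pos: [0.6053, 0.1416, 0.0712]
tool_rot: [3.139, -0.11, -0.012]
wrist_force: [-12.3, 1.1, 8.8]
grip_width: 0.001
```

Emit:
step_arm(deltas=[255, 0.5, 0, 0, 0, 0, 0, 255, 1, -0.1, 0, 0, 0, 0])

```text
clock: 28.5
tcp_pos: [0.6063, 0.1416, 0.0712]
tool_rot: [3.139, -0.11, -0.013]
wrist_force: [-12.1, 0.3, 9.0]
grip_width: -0.002
```

Emit:
step_arm(deltas=[255, 0.5, 0, 0, 0, 0, 0, 255, 1, -0.1, 0, 0, 0, 0])

```text
clock: 28.7
tcp_pos: [0.6072, 0.1415, 0.0712]
tool_rot: [3.14, -0.11, -0.013]
wrist_force: [-12.3, 1.5, 8.9]
grip_width: 0.005
```

Emit:
step_arm(deltas=[255, 0.5, 0, 0, 0, 0, 0, 255, 1, -0.1, 0, 0, 0, 0])

```text
clock: 28.9
tcp_pos: [0.6082, 0.1415, 0.0712]
tool_rot: [3.14, -0.11, -0.013]
wrist_force: [-12.0, 1.0, 8.0]
grip_width: -0.003
```

Emit:
step_arm(deltas=[255, 0.3, 0, 0, 0, 0, 0, 255, 0.6, 0, 0, 0, 0, 0])

```text
clock: 29.1
tcp_pos: [0.6088, 0.1415, 0.0712]
tool_rot: [3.139, -0.11, -0.013]
wrist_force: [-12.7, 1.0, 7.9]
grip_width: -0.002
```

Emit:
step_arm(deltas=[255, 0.4, 0, 0, 0, 0, 0, 255, 0.8, 0, 0, 0, 0, 0])

```text
clock: 29.3
tcp_pos: [0.6091, 0.1415, 0.0712]
tool_rot: [3.139, -0.11, -0.015]
wrist_force: [-14.6, 0.9, 10.2]
grip_width: 0.004
```

Emit:
step_arm(deltas=[255, 0.4, 0, 0, 0, 0, 0, 255, 0.8, 0, 0, 0, 0, 0])

```text
clock: 29.5
tcp_pos: [0.6094, 0.1414, 0.0712]
tool_rot: [3.139, -0.11, -0.017]
wrist_force: [-16.7, 0.8, 11.7]
grip_width: -0.002
```

Emit:
step_arm(deltas=[255, 0.4, 0, 0, 0, 0, 0, 255, 0.8, 0, 0, 0, 0, 0])

```text
clock: 29.7
tcp_pos: [0.6098, 0.1414, 0.0712]
tool_rot: [3.139, -0.11, -0.019]
wrist_force: [-17.7, 0.4, 12.4]
grip_width: 0.002
```

Emit:
step_arm(deltas=[255, -12, 1, 0, 0, 0, 0, 255, -28, 2, 0, 0, 0, 0, 255, -31, -38, 0, 0, 0, 0, 255, -34.5, -88, 0, 0, 0, 0, 255, -38, -138, 0, 0, 0, 0, 255, -41.5, -188, 0, 0, 0, 0, 255, -45, -238, 0, 0, 0, 0, 255, -48, -278, 0, 0, 0, 0, 255, -48.4, -287.3, 0, 0, 0, 0, 255, -48.4, -287.3, 0, 0, 0, 0, 255, -42.4, -287.7, 0, 0, 0, 0, 255, -40.4, -287.9, 0, 0, 0, 0, 255, -38.4, -288, 0, 0, 0, 0, 255, -36.4, -288.2, 0, 0, 0, 0, 255, -34.4, -288.3, 0, 0, 0, 0, 255, -32.4, -288.4, 0, 0, 0, 0, 255, -30.4, -288.5, 0, 0, 0, 0, 255, -28.4, -288.7, 0, 0, 0, 0, 255, -26.4, -288.8, 0, 0, 0, 0])

```text
clock: 31.6
tcp_pos: [0.5851, -0.1461, 0.0712]
tool_rot: [3.139, -0.106, -0.012]
wrist_force: [-12.4, -1.2, 8.2]
grip_width: -0.003
```

```bash
python3 -c "
from h import *
st()"
```

```text
t 31.6 locker mm [  27.8 -144.2] z 71.2 F [-12.3  -2.1] 8.2 rot [ 3.139 -0.106 -0.012]
```

Emit:
step_arm(deltas=[255, 0.7, 0, 0, 0, 0, 0, 255, 1.4, -0.1, 0, 0, 0, 0])

```text
clock: 31.8
tcp_pos: [0.5865, -0.1463, 0.0712]
tool_rot: [3.139, -0.106, -0.012]
wrist_force: [-13.3, -2.4, 8.5]
grip_width: -0.002
```

Emit:
step_arm(deltas=[255, 0.5, 0, 0, 0, 0, 0, 255, 1, -0.1, 0, 0, 0, 0])

```text
clock: 32.0
tcp_pos: [0.5875, -0.1463, 0.0712]
tool_rot: [3.139, -0.106, -0.012]
wrist_force: [-12.7, -1.8, 7.9]
grip_width: -0.001
```

Emit:
step_arm(deltas=[255, 0.4, 0, 0, 0, 0, 0, 255, 0.8, 0, 0, 0, 0, 0])

```text
clock: 32.2
tcp_pos: [0.5883, -0.1464, 0.0712]
tool_rot: [3.139, -0.106, -0.012]
wrist_force: [-12.8, -2.3, 8.1]
grip_width: 0.004
```

Emit:
step_arm(deltas=[255, 0.4, 0, 0, 0, 0, 0, 255, 0.8, 0, 0, 0, 0, 0])

```text
clock: 32.4
tcp_pos: [0.5889, -0.1464, 0.0712]
tool_rot: [3.139, -0.106, -0.013]
wrist_force: [-13.4, -1.5, 8.9]
grip_width: -0.004
```

Emit:
step_arm(deltas=[255, 0.4, 0, 0, 0, 0, 0, 255, 0.8, 0, 0, 0, 0, 0])

```text
clock: 32.6
tcp_pos: [0.5893, -0.1465, 0.0712]
tool_rot: [3.139, -0.106, -0.015]
wrist_force: [-16.2, -1.1, 9.7]
grip_width: -0.002
```

Emit:
step_arm(deltas=[255, 0.4, 0, 0, 0, 0, 0, 255, 0.8, 0, 0, 0, 0, 0])

```text
clock: 32.8
tcp_pos: [0.5896, -0.1465, 0.0711]
tool_rot: [3.139, -0.106, -0.017]
wrist_force: [-17.8, -2.5, 11.3]
grip_width: 0.0
```

```bash
python3 -c "
from h import *
st()"
```

```text
t 32.8 locker mm [  32.2 -144.3] z 71.1 F [-17.6  -3.7] 11.3 rot [ 3.139 -0.106 -0.017]
```

Emit:
step_arm(deltas=[255, 0.2, 0, 0, 0, 0, 0, 255, 0.2, 0, 0, 0, 0, 0, 255, 0.2, 0, 0, 0, 0, 0, 255, 0.2, 0, 0, 0, 0, 0, 255, 0.2, 0, 0, 0, 0, 0, 255, 0.2, 0, 0, 0, 0, 0])

```text
clock: 33.4
tcp_pos: [0.5896, -0.1465, 0.0712]
tool_rot: [3.139, -0.106, -0.018]
wrist_force: [-17.3, -1.0, 11.7]
grip_width: -0.003
```

Emit:
step_arm(deltas=[255, -1, 0.1, 0, 0, 0, 0, 255, -4, 0.3, 0, 0, 0, 0, 255, -25, 1.8, 0, 0, 0, 0, 255, -60, 4, 0, 0, 0, 0, 255, -60, 4, 40, 0, 0, 0, 255, -60, -30, 85, 0, 0, 0, 255, -60, -75, 110, 0, 0, 0, 255, -60, -120, 110, 0, 0, 0, 255, -60, -165, 110, 0, 0, 0, 255, -60, -210, 110, 0, 0, 0, 255, -60, -220, 110, 0, 0, 0, 255, -60, -220, 110, 0, 0, 0])

```text
clock: 34.6
tcp_pos: [0.5337, -0.3677, 0.1809]
tool_rot: [-3.139, 0.11, -0.0]
wrist_force: [-0.3, -0.0, -0.9]
grip_width: -0.001
```

```bash
python3 - <<'E'
from h import *
st(); d=grab('top','t5'); grab('scene','s5')
im=d['image'][120:290,185:485]
cv2.imwrite('pics/crop5.png',cv2.resize(im,None,fx=2.66,fy=2.66,interpolation=cv2.INTER_CUBIC))
E
```

```text
t 34.6 locker mm [  -7.9 -368.8] z 180.9 F [-0.3 -0.1] -0.9 rot [-3.139  0.11  -0.   ]
```

View pics/crop5.png

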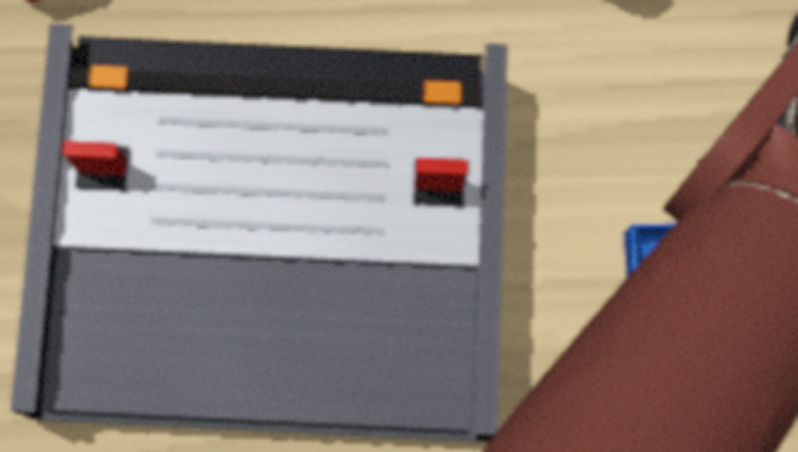

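```bash
python3 - <<'E'
from h import *
d=load('t5')
L=lambda u,v,z:(RL.T@(at_z(d,185+(u+.5)/2.66-.5,120+(v+.5)/2.66-.5,z)[:2]-TL)*1e3).round(1)
print('near edge',L(55,246,.056),L(478,265,.056),'far edge',L(72,89,.056),L(480,108,.056))
print('tab far top',L(65,142,.106),L(118,144,.106),L(418,158,.106),L(467,160,.106))
E
```

```text
near edge [-24.6 179.1] [ -23.4 -181.1] far edge [116.8 177.7] [ 117.  -178.4]
tab far top [ 51.1 165.8] [ 51.5 122.1] [  51.8 -124.6] [  52.  -164.7]
```

Both tabs' far faces read 51–52 mm, where home is 52 mm, so both ends are home. I'll press once more on the left tab. That confirms the left end against its stop and gives a clean press of about 18 N with both home.

Emit:
step_arm(deltas=[255, 4, 45, 0, 0, 0, 0, 255, 8, 93, 0, 0, 0, 0, 255, 12, 141, 0, 0, 0, 0, 255, 16, 189, 0, 0, 0, 0, 255, 20, 237, 0, 0, 0, 0, 255, 24, 285, 0, 0, 0, 0, 255, 28, 333, 0, 0, 0, 0, 255, 32, 381, 0, 0, 0, 0, 255, 36, 429, 0, 0, 0, 0, 255, 39, 475, 0, 0, 0, 0, 255, 40.4, 505, 0, 0, 0, 0, 255, 40.4, 512, 0, 0, 0, 0, 255, 40.4, 512, -30, 0, 0, 0, 255, 40.4, 512, -70, 0, 0, 0, 255, 40.4, 512, -100, 0, 0, 0, 255, 40.4, 512, -110, 0, 0, 0, 255, 40.4, 512, -110, 0, 0, 0, 255, 55, 511, -110, 0, 0, 0, 255, 70, 510, -110, 0, 0, 0, 255, 70, 510, -110, 0, 0, 0])

```text
clock: 36.7
tcp_pos: [0.606, 0.1429, 0.0743]
tool_rot: [-3.139, 0.109, -0.007]
wrist_force: [0.1, -0.3, 0.7]
grip_width: 0.001
```

Emit:
step_arm(deltas=[255, 3, -0.2, 0, 0, 0, 0, 255, 5, -0.4, 0, 0, 0, 0, 255, 6.5, -0.5, 0, 0, 0, 0, 255, 7.5, -0.5, 0, 0, 0, 0, 255, 8, -0.6, 0, 0, 0, 0, 255, 8, -0.6, 0, 0, 0, 0])

```text
clock: 37.3
tcp_pos: [0.6088, 0.1427, 0.0719]
tool_rot: [3.139, -0.108, -0.01]
wrist_force: [-10.9, 0.5, 8.3]
grip_width: -0.003
```

```bash
python3 -c "
from h import *
st()"
```

```text
t 37.3 locker mm [ 31.  145.5] z 71.9 F [-10.9  -0.3] 8.3 rot [ 3.139 -0.108 -0.01 ]
```

Emit:
step_arm(deltas=[255, 0.8, 0, 0, 0, 0, 0, 255, 1.6, -0.1, 0, 0, 0, 0, 255, 2.2, -0.1, 0, 0, 0, 0, 255, 2.2, -0.1, 0, 0, 0, 0])

```text
clock: 37.7
tcp_pos: [0.6097, 0.1426, 0.072]
tool_rot: [3.139, -0.108, -0.015]
wrist_force: [-15.5, 0.5, 12.3]
grip_width: -0.002
```

Emit:
step_arm(deltas=[255, 0.6, 0, 0, 0, 0, 0, 255, 1, 0, 0, 0, 0, 0, 255, 1, 0, 0, 0, 0, 0])

```text
clock: 38.0
tcp_pos: [0.6101, 0.1426, 0.072]
tool_rot: [3.139, -0.107, -0.018]
wrist_force: [-19.1, -1.1, 14.2]
grip_width: 0.001
```

Emit:
step_arm(deltas=[255, -1, 0.1, 0, 0, 0, 0, 255, -4, 0.3, 0, 0, 0, 0, 255, -25, 1.8, 0, 0, 0, 0, 255, -50, 3.5, 10, 0, 0, 0, 255, -60, 4, 50, 0, 0, 0, 255, -60, 4, 95, 0, 0, 0, 255, -60, 4, 130, 0, 0, 0, 255, -60, 4, 150, 0, 0, 0, 255, -60, 4, 150, 0, 0, 0, 255, -60, 4, 150, 0, 0, 0])

```text
clock: 39.0
tcp_pos: [0.5544, 0.1462, 0.221]
tool_rot: [-3.14, 0.109, -0.001]
wrist_force: [0.3, 0.0, -0.4]
grip_width: -0.001
```

```bash
python3 - <<'E'
from h import *
st(); grab('scene','s6')
E
```

```text
t 39.0 locker mm [-23.5 145.2] z 221.0 F [0.3 0. ] -0.4 rot [-3.14e+00  1.09e-01 -1.00e-03]
```

View pics/s6.png

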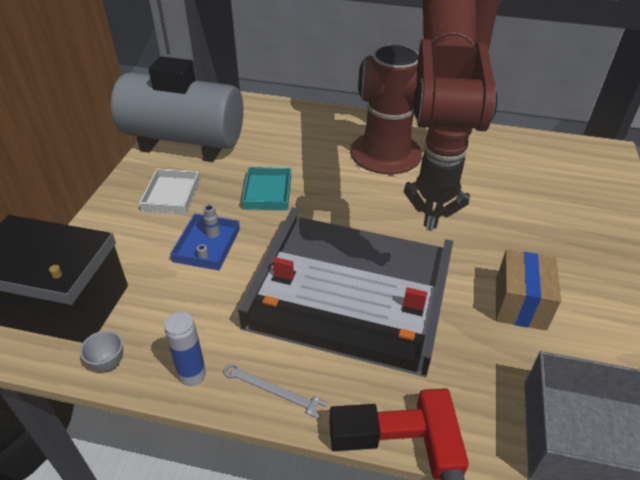

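The cover is closed and square, with the tabs at (284,268) and (415,298). The tall socket stands in the blue tray at (210,220), everything else is in place, and the arm touches nothing.

```bash
python3 -c "
from plant import r
print(r.hand_in())"
```

```text
the job is handed in; nothing more can be done
None
```

The tall socket now stands upright in the near half of the blue tray. The cover is closed with both ends home, and I handed the job in at about 39 s with the arm clear of everything.

- **Closing:** I worked the cover along with alternating pushes of about 12–13 N, keeping one end's lead under about 20 mm by my estimate. Both ends then met a hard stop: force rose about 6 N per mm while the tab hardly moved. The top camera put both tab far faces at 51–52 mm against an expected 52 mm.
- **Final press:** With both ends home I pressed the right tab at about 17.5 N along the closing direction, then the left tab at up to 19 N.
- **One reading to note:** During pushes the wrist also felt an upward force of 8–14 N that I did not explain. Counting it, the total briefly reached about 23.8 N in the last left press, just under the 24 N limit. Forces were only read at the end of each move.
- **Bystanders:** The last picture shows the short socket, carton and look-alikes where they were. The wrench and stub were unmoved when the socket came out. They are now hidden under the cover, so I could not check them again.

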